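# Nudge the bottle nest plate onto its locating pins

### The arm

A 6-joint arm with a two-finger parallel gripper is mounted at the origin on a cart in front of the work surface, level with it; the furniture and walls round the work are solid. World frame = base frame: x ahead of the robot, y to its left, z up, the work surface at z = 0. Lengths are in m, angles in degrees, forces in N, time in s.
With the tool pointing down it reaches from about 0.35 to 0.875 m from the base axis. Payload 4.2 kg.
Tool frame: the origin (TCP) lies at the very end of the fingers, on their centre line; the grasp point (between the pads) lies 19 mm behind it; z points along the fingers, x is the direction in which the jaws open and shut, and the axes are right-handed (so a half turn about z gives the same grasp; the last joint's range is limited). The gripper opens to 87 mm and grips with 3 to 60 N. Pads are 19 mm wide; open, the fingers measure 117 mm over their backs; the gripper's body (75 mm by 190 mm) begins 51 mm behind the grasp point.
Start: joints at [80.363, 22.042, 0.453, 0, -68.411, -14.817], TCP at [0.259, 0.569, 0.223] pointing down, gripper open.
Joint ranges: [-179.83, 179.83], [-69.29, 118.12], [-61.27, 80.66], [-181.25, 117.63], [-171.15, -9.14], [-177.46, 177.46]. Speed limits (degrees/s): [159.86, 159.86, 180, 180, 180, 180].

### API

Orientations are given as a 3x3 rotation matrix whose columns are the frame's x, y, z axes.
In Python, from station import r gives the robot as it stands.
- The arm moves only by the tool move_arm, never from a script. Its argument "series" is a list that holds one entry, the list of rows, each a list of 7 numbers: the shift along the tool's x, y, z in cm, then the turn, a rotation vector about the tool's x, y, z in degrees, then the opening, from -1 (shut) to 1 (fully open). In form: [[[dx, dy, dz, wx, wy, wz, fingers], ...]]. A call has 1 to 12 rows; each row shifts and turns the commanded pose from where the row before left it, along the tool's axes as they then stand; what a row does not reach is not made up. A row lasts 1/8 s, in which the tool goes at most 62.5 mm and 10.7 degrees, less where a joint would pass 70% of its speed; a pose out of reach is approached as far as the arm can. A call is refused whole if a number of a shift passes 6.25 or a number of a turn 10.7, either way. A call with a gripper value outside its range is refused whole. The fingers move at their own pace and stop on an object; the grip force is fixed at half the most. Time passes only in rows, so rows that do not move let the fingers close. It gives the time, the measured TCP pose, the force and the opening at its end, in the units of the state.
- r.sense(): the state, without advancing time (a new reading comes with each control period).
- r.capture(name): name is "side" or "top"; returns a dict with "color" (384x512x3 uint8, blue, green, red), "fx", "fy", "cx", "cy" (pixels), "D" ([k1, k2, p1, p2, k3] as OpenCV has them; the pictures are not rectified), "rvec" (rotation vector, rad) and "tvec" (3), from world to camera coordinates, as OpenCV has them. Camera axes: x right, y down, z forward; pixel columns grow to the right and rows downward; lengths in m; the calibration is good to about 2 mm. A picture is of the moment at which its call begins. There is no depth.
- r.finish_job(): hands the job in, once; it reports no verdict.
The state is a dict: "time_s": time; "joints": joint angles; "joint_velocities": joint speeds; "effort": joint torques, N m; "tcp_pos": TCP position; "ee_rot": TCP orientation; "wrist_force": force on the tool from outside, world axes, zero at the start; "moment": the same for the moment, N m; "gripper_width": opening from 0.0 (shut) to 1.0 (fully open).
Only numpy, scipy, OpenCV 4.12 (cv2) and the standard library are available. Lean on these libraries where they do the work, as an engineer would, in place of code of your own. Each camera call takes 0.05 s, during which the arm holds its last target.

### The job

The bottle nest plate lies askew on its fixture, propped up on the two locating pins. Push it sideways with the fingers, without lifting it, until both its holes drop over the pins and it lies flat on the fixture base, then let go. Leave the bottles, the carton and the counter beside it where they stand.

Things in the scene. Friction and masses are not known exactly. Their poses are not given: they have to be found in the camera images.
- fixture_base: dark steel base, fixed, 160 (x) x 290 (y) x 10 mm, top at z = 10 mm. Origin at table level under the place of the seated plate's centre: 80 mm from each long side, 110 mm from the -y end, 180 mm from the +y end. y runs along it, roughly to the robot's left; z up. With the plate home, 85 mm of base shows beyond its +y end, 15 mm beyond the -y end, 20 mm at each side.
- pin_near (a point): foot of the locating pin on the -x side, on the base's top, at (-40, 65, 10) mm in the base frame. Pin 12 mm in diameter and 12.5 mm high: straight for 6 mm, then a conical nose narrowing to 4 mm. Hidden under the plate at first.
- pin_far (a point): foot of the other, equal locating pin, at (40, 65, 10) mm in the base frame.
- nest_plate: loose aluminium plate, 120 (x) x 190 (y) x 10 mm, 0.6 kg, six shallow pockets on top; origin at its underside's centre, axes as the base's. It starts 18 to 40 mm too far to the base's +y, up to 16 mm off in x and 0.12 rad turned, propped on the pin noses with its -y edge on the base (about 0.1 rad tilt). Over the pins it drops by its own weight.
- hole_near (a point): centre of the round 14 mm through hole, on the plate's underside, at (-40, 65, 0) mm in the plate frame; belongs over pin_near.
- hole_far (a point): centre of the slotted through hole (20 mm along x, 14 mm along y), on the underside, at (40, 65, 0) mm in the plate frame; belongs over pin_far.
- bottle_a: small brown bottle with black cap, 27 mm wide, 74 mm tall, standing off the base's -y end; origin at its foot. Leave it.
- bottle_b: small black bottle, 27 mm wide, 74 mm tall, standing off the base's -y end; origin at its foot. Leave it.
- carton: small upright folding carton, 34 x 34 x 117 mm, standing off the far corner of the base's -y end; origin at its foot. Leave it.
- counter: white hand tally counter, 46 x 67 x 22 mm, lying off the near corner of the base's -y end; origin under its centre. Leave it.

How it is judged (in metres and radians):
At the end, for the whole second after the job is handed in: Both holes are over their pins (round hole centred within 3 mm, slot within 4.5 mm), the plate lies flat on the base (underside within 2 mm of it, tilt under 0.02 rad) and at rest, touched by nothing but the base (horizontal distance between hole_near and pin_near below 0.003 m and horizontal distance between hole_far and pin_far below 0.0045 m and distance between hole_near and pin_near below 0.0035 m and height (world z) of nest_plate below 0.012 m and angle between nest_plate's own z axis and vertical below 0.02 rad and linear speed of nest_plate below 0.01 m/s).
It fails at once if the plate is lifted off the fixture (its centre more than 23 mm above the base's top) (height (world z) of nest_plate above 0.033 m).
It fails at once if the brown bottle is moved by more than 20 mm or tipped (distance of bottle_a from where it was at the start of the episode above 0.02 m or angle between bottle_a's own z axis and vertical above 0.3 rad).
It fails at once if the black bottle is moved by more than 20 mm or tipped (distance of bottle_b from where it was at the start of the episode above 0.02 m or angle between bottle_b's own z axis and vertical above 0.3 rad).
It fails at once if the carton is moved by more than 20 mm or tipped (distance of carton from where it was at the start of the episode above 0.02 m or angle between carton's own z axis and vertical above 0.3 rad).
It fails at once if the counter is moved by more than 20 mm (distance of counter from where it was at the start of the episode above 0.02 m).
It also fails if it takes over 58 s, if anything falls off the work surface, if the arm or the gripper's body presses on something with over 40 N, if the wrist force passes 120 N, or if a joint passes its speed limit or range.

## Working session

There is one attempt and no reset: what is moved stays moved. The work goes in short steps, Python scripts to look and compute and a tool call to move; the robot and the scene stay as the last step left them, time stands still between calls to the robot, and variables do not carry over. Pictures are saved under pics/ and viewed, and the job is handed in when it is done.

Besides the shell and the picture viewer there is one more tool, called after "Emit:" as name(argument=value, ...) on one line, values as JSON. move_arm: Moves the arm, as the interface text tells. Its arguments: {"type":"object","properties":{"series":{"type":"array","items":{"type":"array","items":{"type":"array","items":{"type":"number"}}}}},"required":["series"]}

```bash
mkdir -p pics; ls
python3 - <<'E'
from station import r
import cv2,json
for n in("side","top"):
    c=r.capture(n); cv2.imwrite(f"pics/{n}0.png",c["color"])
    print({k:v for k,v in c.items() if k!="color"})
print(r.sense())
E
```

```text
pics
{'fx': 383.3126265693962, 'fy': 383.3126265693962, 'cx': 257.61431645751014, 'cy': 196.02319607107347, 'D': array([-0.00428929,  0.        ,  0.        ,  0.        ,  0.        ]), 'rvec': array([ 2.26646719, -0.41208932,  0.16348958]), 'tvec': array([-0.53679064,  0.1429111 ,  0.7889159 ])}
{'fx': 387.1574905710808, 'fy': 387.1574905710808, 'cx': 253.5952008450738, 'cy': 191.23143975450995, 'D': array([-0.09663589,  0.        ,  0.        ,  0.        ,  0.        ]), 'rvec': array([ 2.17935835, -2.15031   ,  0.10300511]), 'tvec': array([-0.04456765,  0.57741391,  0.82810251])}
{'time_s': 0.1, 'joints': array([ 8.03637928e+01,  2.20859343e+01,  3.89714720e-01, -2.48170208e-02,
       -6.84102178e+01, -1.48162934e+01]), 'joint_velocities': array([ 0.00858896, -0.09484737,  0.26065073,  0.13675554, -0.01709885,
       -0.00236892]), 'effort': array([-2.45538686e-04, -3.91692173e+01,  1.87935072e+01,  4.23188388e+00,
        1.34872951e-02, -7.50752088e-05]), 'tcp_pos': array([0.25848206, 0.56847729, 0.2215891 ]), 'ee_rot': array([[-4.14083469e-01, -9.10238639e-01, -7.08023441e-04],
       [-9.10236934e-01,  4.14084065e-01, -1.76402271e-03],
       [ 1.89886285e-03, -8.59835561e-05, -9.99998193e-01]]), 'wrist_force': array([ 0.61878041, -0.07270627, -0.83082112]), 'moment': array([ 0.04721256, -0.03401589,  0.00243447]), 'gripper_width': 1.0016189790213952}
```

View pics/side0.png

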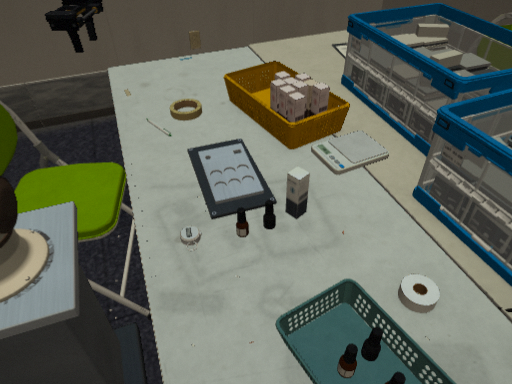

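View pics/top0.png

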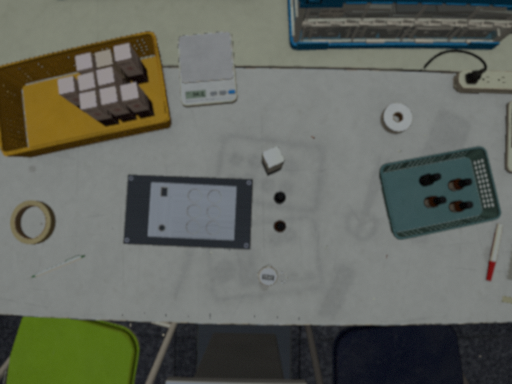

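Run:
```python
import cv2
a=cv2.imread("pics/top0.png")[160:290,115:305]; cv2.imwrite("pics/top0z.png",cv2.resize(a,None,fx=4,fy=4,interpolation=cv2.INTER_CUBIC))
a=cv2.imread("pics/side0.png")[130:255,170:320]; cv2.imwrite("pics/side0z.png",cv2.resize(a,None,fx=4,fy=4,interpolation=cv2.INTER_CUBIC))
```

```text
(no output)
```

View pics/top0z.png

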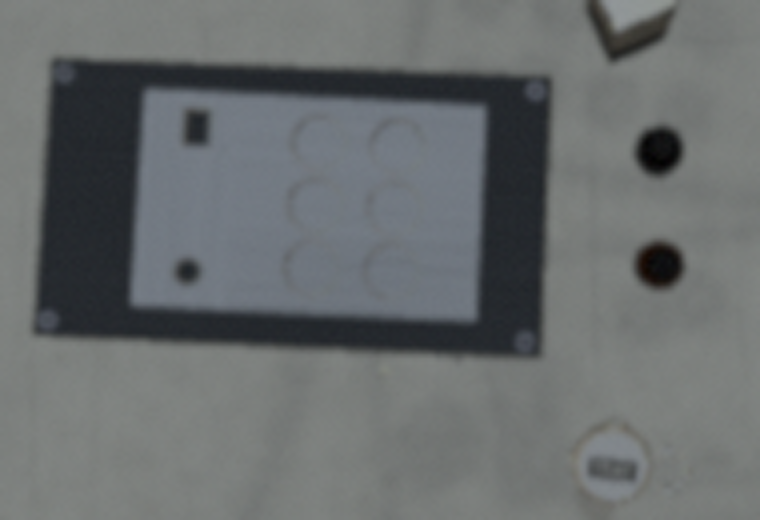

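View pics/side0z.png

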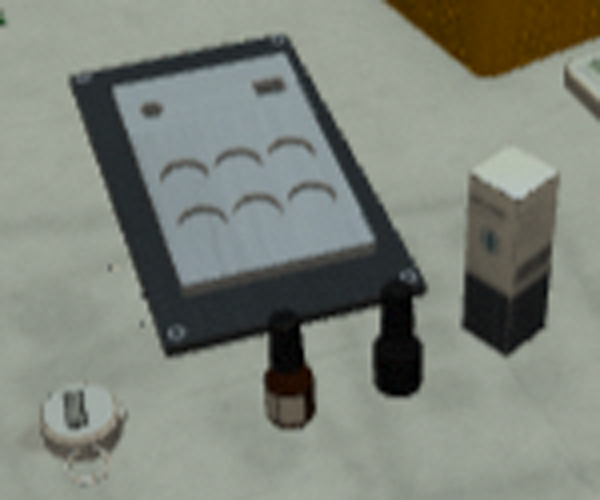

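```bash
cat > h.py <<'E'
import numpy as np,cv2
from scipy.optimize import least_squares
from scipy.ndimage import map_coordinates
from scipy.spatial.transform import Rotation as R
def proj(c,P):
    K=np.array([[c["fx"],0,c["cx"]],[0,c["fy"],c["cy"]],[0,0,1.]])
    return cv2.projectPoints(np.asarray(P,float).reshape(-1,1,3),c["rvec"],c["tvec"],K,c["D"])[0].reshape(-1,2)
def world(p,P): return R.from_euler("ZYX",[p[3],p[4],p[5]]).apply(P)+p[:3]
BASE=np.array([[.08,.18,.01],[.08,-.11,.01],[-.08,-.11,.01],[-.08,.18,.01]])
PL=np.array([[.06,.095,.01],[.06,-.095,.01],[-.06,-.095,.01],[-.06,.095,.01]])
def edgepts(g,a,b,n=25,w=4,sgn=0):
    d=b-a;L=np.hypot(*d);nrm=np.array([d[1],-d[0]])/L
    s=np.arange(-w,w+.01,.25);out=[]
    for t in np.linspace(.08,.92,n):
        q=a+t*d; xy=q[:,None]+nrm[:,None]*s
        v=map_coordinates(g,[xy[1],xy[0]],order=1); gr=np.gradient(v)
        k=gr*np.sign(sgn) if sgn else abs(gr); k=np.clip(k,0,None); i=k.argmax()
        if k[i]<.6: out.append(np.nan);continue
        m=abs(np.arange(len(s))-i)<=5
        out.append((k*m*s).sum()/(k*m).sum())
    return np.array(out),nrm
def fit(imgs,pts,p0,free,views,iters=6,w=4,sgn=0,verbose=True,skip=()):
    p=np.array(p0,float)
    for it in range(iters):
        obs=[]
        for n in views:
            g=cv2.GaussianBlur(cv2.cvtColor(imgs[n]["color"],cv2.COLOR_BGR2GRAY),(3,3),0).astype(float)
            for i in range(4):
                if (n,i) in skip: continue
                A,B=world(p,pts[[i,(i+1)%4]])
                T=np.linspace(.08,.92,25)[:,None]
                a,b=proj(imgs[n],[A,B])
                o,nrm=edgepts(g,a,b,w=max(1.5,w*(.7**it)),sgn=sgn*(1 if n=="top" else 1))
                W=pts[i]+T*(pts[(i+1)%4]-pts[i]); uv0=a+T*(b-a)
                ok=~np.isnan(o); ok&=abs(o-np.median(o[ok]))<1 if ok.any() else ok
                obs.append((n,i,W[ok],uv0[ok]+o[ok,None]*nrm,nrm))
        def res(x):
            q=p.copy();q[free]=x;r=[]
            for n,i,W,uv,nrm in obs: r.append((proj(imgs[n],world(q,W))-uv)@nrm)
            return np.concatenate(r)
        s=least_squares(res,p[free],loss="soft_l1",f_scale=.4); p[free]=s.x
    if verbose:
        for n,i,W,uv,nrm in obs: print(n,i,len(W),np.round(((proj(imgs[n],world(p,W))-uv)@nrm).mean(),2),end="; ")
        print()
    return p
E
cat > m.py <<'E'
import sys
from h import *
from station import r
tag=sys.argv[1]
I={n:r.capture(n) for n in("side","top")}
# initial: rays from hand-picked top view corners
c=I["top"]
def ray(c,uv,z):
    K=np.array([[c["fx"],0,c["cx"]],[0,c["fy"],c["cy"]],[0,0,1.]])
    x=cv2.undistortPoints(np.float64(uv).reshape(-1,1,2),K,c["D"]).reshape(-1,2)
    Rm=cv2.Rodrigues(c["rvec"])[0];C=-Rm.T@c["tvec"];d=np.c_[x,np.ones(len(x))]@Rm
    return C+d*((z-C[2])/d[:,2])[:,None]
z=lambda q:(np.array(q)+.5)/4-.5+[115,160]
bc=ray(c,z([(55,60),(551,76),(541,355),(34,334)]),.01); pc=ray(c,z([(145,88),(487,104),(477,323),(130,306)]),.025)
print(np.round(bc,4),[round(float(np.linalg.norm(bc[i]-bc[i-1])),4) for i in range(4)]); print(np.round(pc,4))
d=bc[0]-bc[1];yaw=np.arctan2(-d[0],d[1]);cen=bc.mean(0)
o=cen-R.from_euler("z",yaw).apply([0,.035,0])
for v in (["top"],["side"],["top","side"]):
    b=fit(I,BASE,[o[0],o[1],0,yaw,0,0],[0,1,3],v); print("base",v,np.round(b,4))
if len(sys.argv)<3: 
  d=pc[0]-pc[1]; yp=np.arctan2(-d[0],d[1]); p0=[*pc.mean(0)[:2],.014,yp,0,.08]
else: p0=eval(sys.argv[2])
for v in (["top"],["top","side"]):
    p=fit(I,PL,p0,[0,1,3] if len(v)==1 else [0,1,2,3,5],v); print("plate",v,np.round(p,4))
Rb=R.from_euler("z",b[3])
for nm,h in(("near",[-.04,.065,0]),("far",[.04,.065,0])):
    H=Rb.inv().apply(world(p,np.array([h]))-b[:3])[0]; print(nm,"hole-pin in base frame mm",np.round((H-np.array(h)-[0,0,.01])*1e3,1),"world pin",np.round(world(b,np.array([h]))[0],4))
print("corners world",np.round(world(p,PL),4).tolist())
for n in I:
    im=cv2.resize(I[n]["color"],None,fx=4,fy=4,interpolation=cv2.INTER_CUBIC)
    for P,col in((world(b,BASE),(0,255,0)),(world(p,PL),(0,0,255))):
        cv2.polylines(im,[np.int32((proj(I[n],P)+.5)*4-.5)],True,col,1)
    x0,y0=(115,160) if n=="top" else (170,130)
    cv2.imwrite(f"pics/{n}_{tag}.png",im[y0*4:y0*4+520,x0*4:x0*4+760])
E
python3 m.py a
```

```text
[[ 0.6147  0.2526  0.01  ]
 [ 0.6088 -0.0335  0.01  ]
 [ 0.4514 -0.0301  0.01  ]
 [ 0.4577  0.2578  0.01  ]] [0.1571, 0.2862, 0.1574, 0.288]
[[0.5972 0.1949 0.025 ]
 [0.5905 0.0018 0.025 ]
 [0.469  0.0052 0.025 ]
 [0.475  0.1987 0.025 ]]
top 0 25 0.35; top 1 25 0.36; top 2 25 0.36; top 3 25 0.38; 
base ['top'] [ 0.532   0.0773  0.     -0.0263  0.      0.    ]
side 0 25 -0.05; side 1 23 -0.35; side 2 25 -0.04; side 3 25 -0.68; 
base ['side'] [ 0.5289  0.0702  0.     -0.0247  0.      0.    ]
top 0 25 -0.21; top 1 25 0.63; top 2 25 0.76; top 3 25 0.04; side 0 25 0.43; side 1 20 -1.13; side 2 25 -0.52; side 3 25 0.29; 
base ['top', 'side'] [ 0.5305  0.0764  0.     -0.0263  0.      0.    ]
top 0 25 -0.33; top 1 25 -0.36; top 2 25 -0.32; top 3 25 -0.38; 
plate ['top'] [ 0.5331  0.1007  0.014  -0.0297  0.      0.08  ]
top 0 25 -0.59; top 1 25 -0.24; top 2 25 0.09; top 3 25 -0.2; side 0 25 0.21; side 1 25 0.03; side 2 25 -0.37; side 3 25 0.0; 
plate ['top', 'side'] [ 0.532   0.1003  0.0174 -0.0289  0.      0.0914]
near hole-pin in base frame mm [ 1.1 23.8 13.3] world pin [0.4922 0.1424 0.    ]
far hole-pin in base frame mm [ 1.1 23.6 13.3] world pin [0.5722 0.1403 0.    ]
corners world [[0.5947, 0.1922, 0.036], [0.5892, 0.0031, 0.0187], [0.4693, 0.0065, 0.0187], [0.4748, 0.1957, 0.036]]
```

Emit:
move_arm(series=[[[0,0,0,0,0,9.58,0.6],[0,0,0,0,0,9.58,0.6],[0,0,0,0,0,9.58,0.6],[0,0,0,0,0,9.58,0.6],[0,0,0,0,0,9.58,0.6],[0,0,0,0,0,9.58,0.6],[0,0,0,0,0,9.58,0.6],[0,0,0,0,0,0,0.6]]])

```text
time_s: 1.2
tcp_pos: [0.2587, 0.5688, 0.2223]
ee_rot: [[-1.0, 0.024, -0.0], [0.024, 1.0, -0.0], [0.0, -0.0, -1.0]]
wrist_force: [0.2, 0.8, -0.4]
gripper_width: 0.799
```

View pics/top_a.png

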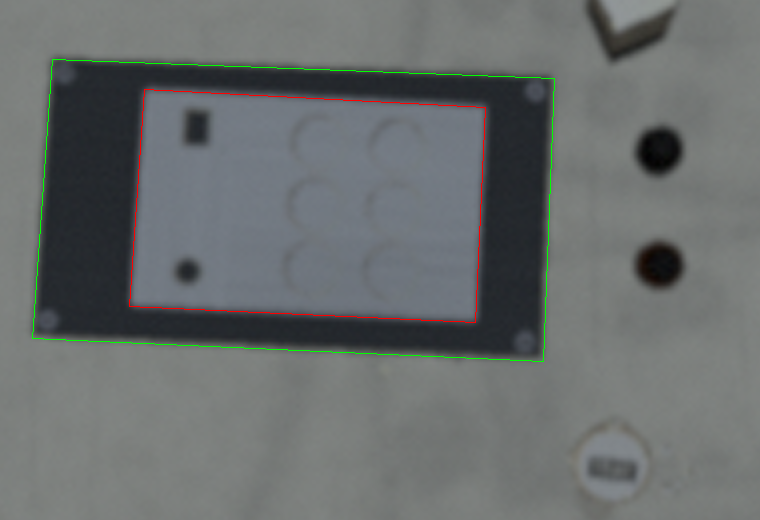

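View pics/side_a.png

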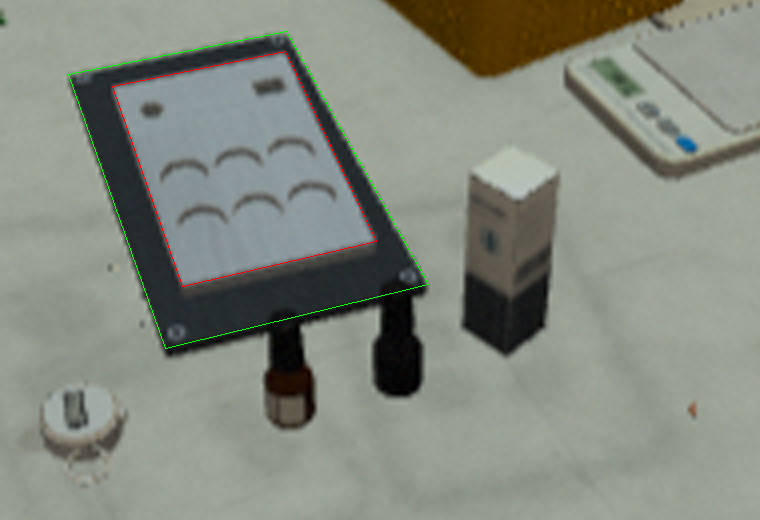

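Emit:
move_arm(series=[[[-4.06,-4.67,0,0,0,0,0.4],[-4.06,-4.67,0,0,0,0,0.4],[-4.06,-4.67,0,0,0,0,0.4],[-4.06,-4.67,0,0,0,0,0.4],[-4.06,-4.67,0,0,0,0,0.4],[-4.06,-4.67,0,0,0,0,0.4],[-4.06,-4.67,0,0,0,0,0.4],[0,0,6,0,0,0,0.4],[0,0,6,0,0,0,0.4],[0,0,0,0,0,0,0.4],[0,0,0,0,0,0,0.4]]])

```text
time_s: 2.58
tcp_pos: [0.5357, 0.2357, 0.1048]
ee_rot: [[-1.0, 0.024, 0.003], [0.024, 1.0, 0.001], [-0.003, 0.001, -1.0]]
wrist_force: [0.2, 0.8, -0.2]
gripper_width: 0.694
```

```bash
cat > look.py <<'E'
import sys,cv2
from station import r
for n,(x0,y0) in (("top",(115,150)),("side",(150,110))):
    a=r.capture(n)["color"][y0:y0+140,x0:x0+190]; cv2.imwrite(f"pics/{n}_{sys.argv[1]}.png",cv2.resize(a,None,fx=4,fy=4,interpolation=cv2.INTER_CUBIC))
E
python3 look.py b
```

```text
(no output)
```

View pics/top_b.png

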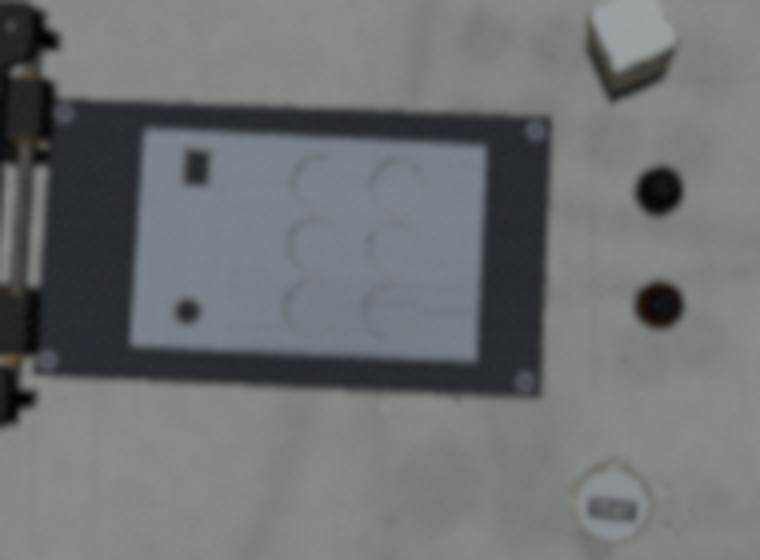

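View pics/side_b.png

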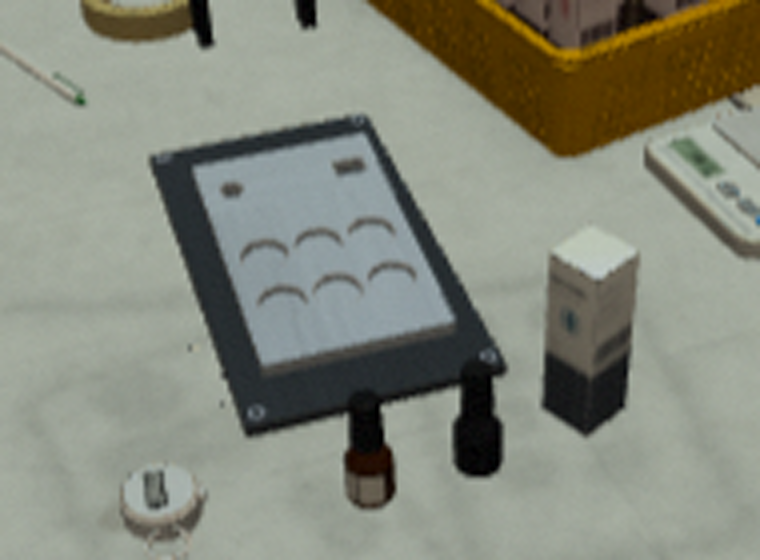

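Emit:
move_arm(series=[[[0,0,3,0,0,0,0.4],[0,0,3,0,0,0,0.4],[0,0,2,0,0,0,0.4],[0,0,0,0,0,0,0.4],[0,0,0,0,0,0,0.4]]])

```text
time_s: 3.3
tcp_pos: [0.5355, 0.2358, 0.0247]
ee_rot: [[-1.0, 0.025, 0.003], [0.025, 1.0, 0.002], [-0.003, 0.002, -1.0]]
wrist_force: [0.1, -0.3, -0.3]
gripper_width: 0.701
```

```bash
python3 look.py c
```

```text
(no output)
```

View pics/top_c.png

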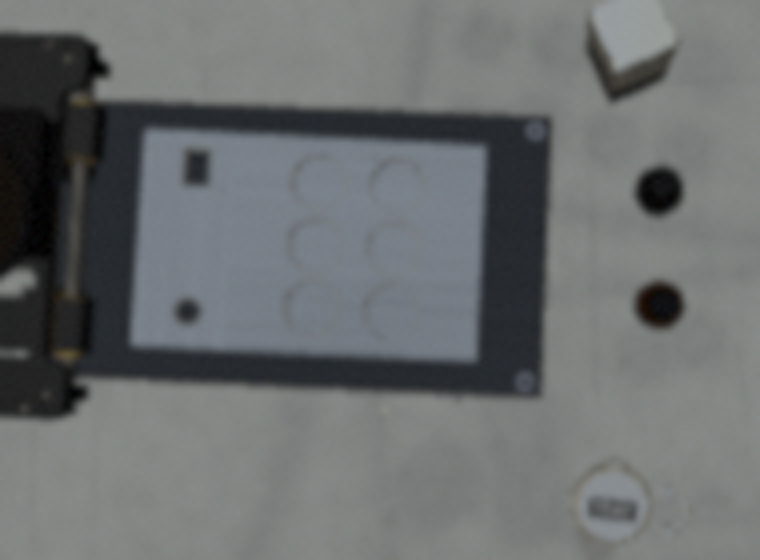

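View pics/side_c.png

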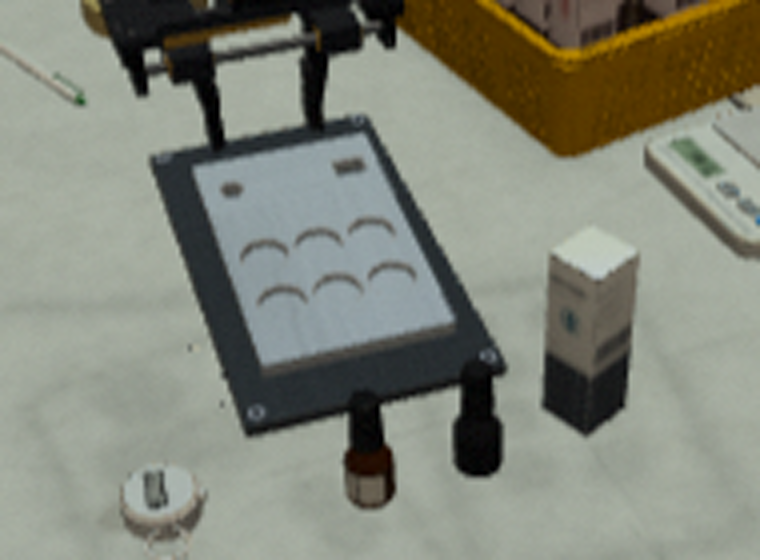

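Emit:
move_arm(series=[[[0,0,1.1,0,0,0,0.4],[0,0,0,0,0,0,0.4],[0,-1,0,0,0,0,0.4],[0,-1,0,0,0,0,0.4],[0,-0.4,0,0,0,0,0.4],[0,-0.3,0,0,0,0,0.4],[0,-0.3,0,0,0,0,0.4],[0,-0.3,0,0,0,0,0.4],[0,-0.3,0,0,0,0,0.4],[0,-0.3,0,0,0,0,0.4],[0,0,0,0,0,0,0.4]]])

```text
time_s: 4.78
tcp_pos: [0.533, 0.1952, 0.0115]
ee_rot: [[-1.0, 0.026, -0.0], [0.026, 1.0, -0.001], [0.0, -0.001, -1.0]]
wrist_force: [0.1, 1.6, -0.7]
gripper_width: 0.698
```

```bash
python3 look.py d
```

```text
(no output)
```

View pics/top_d.png

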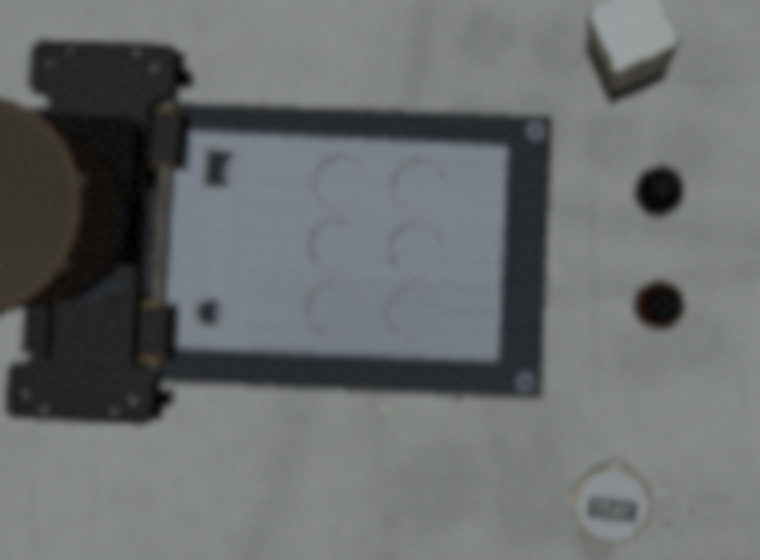

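View pics/side_d.png

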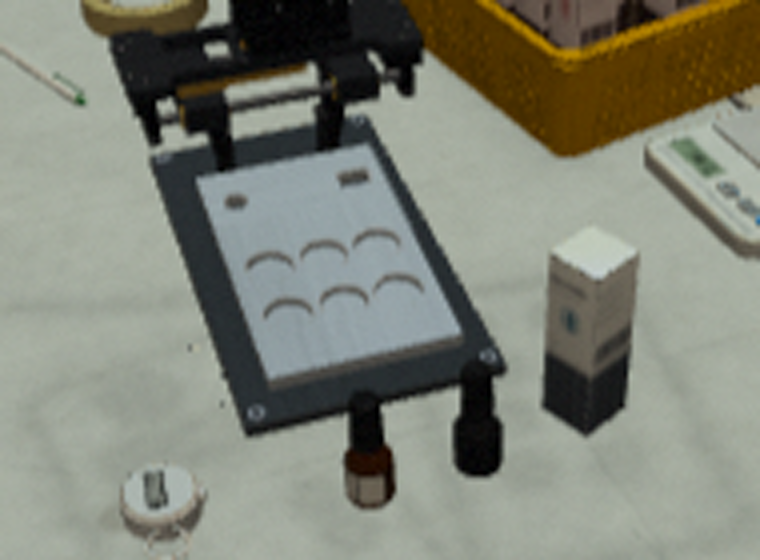

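Emit:
move_arm(series=[[[0,0,-0.2,0,0,0,0.4],[0,-0.2,0,0,0,0,0.4],[0,-0.2,0,0,0,0,0.4],[0,-0.2,0,0,0,0,0.4],[0,0,0,0,0,0,0.4],[0,0,0,0,0,0,0.4]]])

```text
time_s: 5.62
tcp_pos: [0.5328, 0.1891, 0.0135]
ee_rot: [[-1.0, 0.027, -0.001], [0.027, 1.0, -0.001], [0.001, -0.001, -1.0]]
wrist_force: [0.3, -0.1, -0.4]
gripper_width: 0.701
```

```bash
python3 look.py e
```

```text
(no output)
```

View pics/top_e.png

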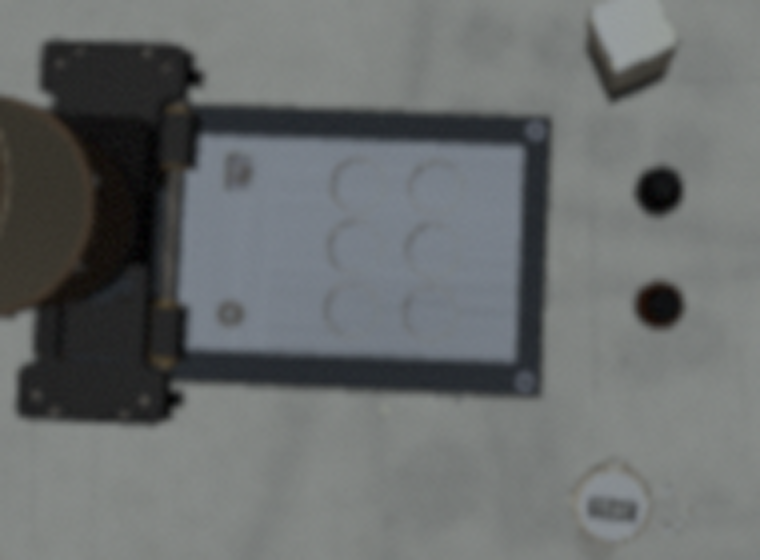

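View pics/side_e.png

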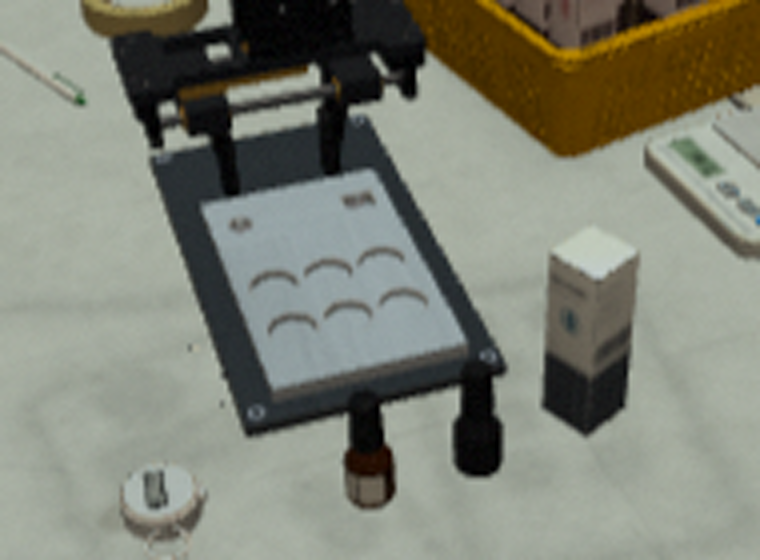

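Emit:
move_arm(series=[[[0,0.5,0,0,0,0,0.4],[0,2,0,0,0,0,0.4],[0,1.5,0,0,0,0,0.4],[0,0,-5,0,0,0,0.4],[0,6,-6,0,0,0,0.4],[0,6,0,0,0,0,0.4],[0,6,0,0,0,0,0.4],[0,6,0,0,0,0,0.4],[0,0,0,0,0,0,0.4],[0,0,0,0,0,0,0.4]]])

```text
time_s: 6.98
tcp_pos: [0.5391, 0.4542, 0.107]
ee_rot: [[-1.0, 0.025, -0.001], [0.025, 1.0, -0.001], [0.001, -0.001, -1.0]]
wrist_force: [-0.1, -0.1, -0.4]
gripper_width: 0.698
```

```bash
python3 m.py f "[.5313,.0775,.01,-.0263,0,0]"
```

```text
[[ 0.6147  0.2526  0.01  ]
 [ 0.6088 -0.0335  0.01  ]
 [ 0.4514 -0.0301  0.01  ]
 [ 0.4577  0.2578  0.01  ]] [0.1571, 0.2862, 0.1574, 0.288]
[[0.5972 0.1949 0.025 ]
 [0.5905 0.0018 0.025 ]
 [0.469  0.0052 0.025 ]
 [0.475  0.1987 0.025 ]]
top 0 25 0.34; top 1 25 0.33; top 2 25 0.32; top 3 25 0.35; 
base ['top'] [ 0.532   0.0773  0.     -0.026   0.      0.    ]
side 0 25 -0.04; side 1 23 -0.34; side 2 25 -0.03; side 3 25 -0.68; 
base ['side'] [ 0.5289  0.0701  0.     -0.0242  0.      0.    ]
top 0 25 -0.18; top 1 25 0.66; top 2 25 0.81; top 3 25 0.04; side 0 25 0.41; side 1 20 -1.12; side 2 25 -0.5; side 3 25 0.28; 
base ['top', 'side'] [ 0.5304  0.0763  0.     -0.0267  0.      0.    ]
top 0 25 -0.22; top 1 25 -0.23; top 2 25 -0.2; top 3 25 -0.22; 
plate ['top'] [ 0.5323  0.0783  0.01   -0.0215  0.      0.    ]
top 0 25 -0.53; top 1 25 -0.26; top 2 25 0.11; top 3 25 -0.22; side 0 25 0.22; side 1 25 0.07; side 2 25 -0.38; side 3 25 0.01; 
plate ['top', 'side'] [ 0.5315  0.0784  0.0093 -0.0208  0.      0.0051]
near hole-pin in base frame mm [ 0.6  1.9 -0.4] world pin [0.4922 0.1423 0.    ]
far hole-pin in base frame mm [ 0.6  2.4 -0.4] world pin [0.5721 0.1402 0.    ]
corners world [[0.5934, 0.1721, 0.0198], [0.5895, -0.0178, 0.0188], [0.4695, -0.0154, 0.0188], [0.4735, 0.1746, 0.0198]]
```

View pics/top_f.png

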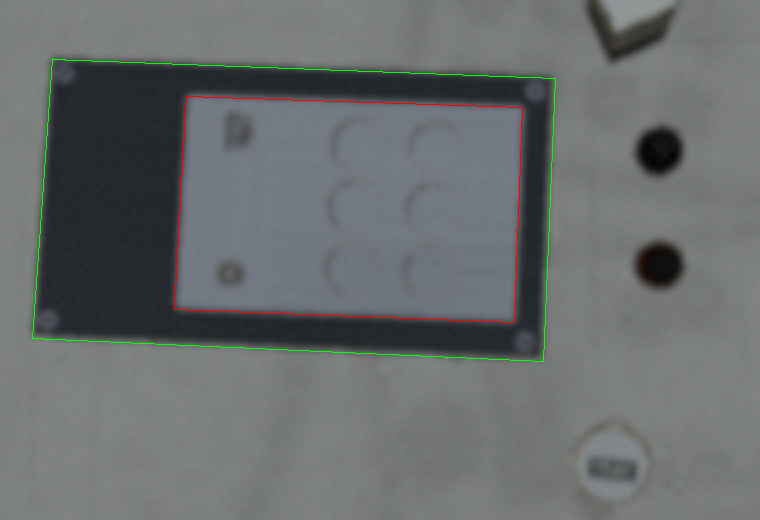

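View pics/side_f.png

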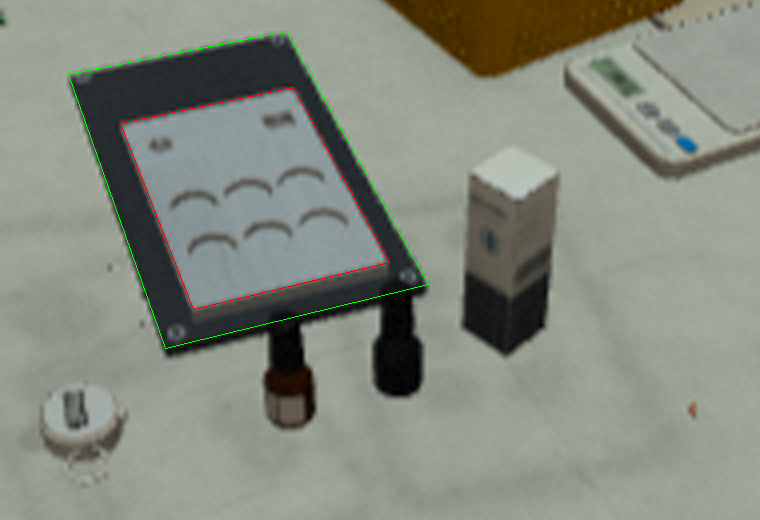

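```bash
python3 -c "
from station import r
print(r.finish_job())"
```

```text
the job is handed in; nothing more can be done
None
```

I pushed the plate about 23 mm towards the base's -y end with both fingertips on its +y edge. It dropped over the pins, and I backed the gripper well clear and handed the job in at about 7 s. No verdict was reported.

**Final position:**

| Measurement | Top view alone | Both views together |
|---|---|---|
| Plate centre from home | 0.3 mm in x, 1.0 mm in y | 1.1 mm in x, 2.1 mm in y |
| Round hole from its pin | not computed | 0.6 mm in x, 1.9 mm in y |
| Slot from its pin | not computed | 0.6 mm in x, 2.4 mm in y |
| Underside height | not measured | 9.3 mm (base top is at 10 mm) |
| Tilt | not measured | 0.005 rad |

- **Seated:** both pins show inside their holes in the top view. The sideways push force fell to about zero as the plate dropped.
- **Neighbours:** the bottles, carton and counter appear where they stood in the first pictures. I judged this by eye and did not measure it.

**Disagreements:** the top and side cameras place the base about 3 mm apart in x and 7 mm apart in y. That is more than the 2 mm calibration note allows. The combined fit also leaves edge errors of up to about 1 pixel (roughly 2 mm). This could account for the larger combined offsets, because the seated holes allow only about 1 mm of play in y. I took the plate as seated on the top-view fit, the low tilt and the pins being visible, and did not push it again to check.

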